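# Seat the tablet canister and snug its screw lid

### The job

Stand the square canister upright in the square well of the grey desk holder, right down on its floor, and there screw its loose lid clockwise until it is snug: it has met its gasket and the torque has clearly risen, but do not overtighten it, or the gasket is crushed. Then let go and leave the other things on the desk where they are.

Things in the scene. Friction and masses are not known exactly. Their poses are not given: they have to be found in the camera images.
- canister: Loose white canister, 0.3 to 0.5 kg: square body 60 x 60 mm, 62 mm high, round shoulder to 69 mm, round ribbed grey screw lid on top. Origin: centre of its underside; x, y across the flats, z up. Out of the well it merely spins along with its lid. (The other tub is round and shut.)
- lid_axis (a point): Point on the canister's axis 86 mm above its underside, half way up the lid. The lid is 54 mm across and 28 mm high, its rim 72 mm and its top 100 mm above the canister's underside; the thread is so fine that it does not visibly sink. It starts 0.9 to 2.4 rad (not measured) short of its gasket, turning clockwise seen from above. Grip it across any diameter; the canister may be lifted by it.
- holder: Grey plastic holder fixed to the desk, its place and yaw vary. Its square part is 98 x 98 mm and 34 mm high with a square well in the middle; origin under the centre of this part. On its +y side is a shallow pen tray, 66 mm wide and 22 mm high.
- well (a point): Centre of the floor of the square well, 6 mm above the desk. The well is 63 x 63 mm with chamfered edges, 28 mm deep, its sides along the holder's x and y: the canister goes in at any quarter turn.
- tub: Bystander: round white tub, 64 mm across, 58 mm high, loose. Origin under its centre. Sometimes it stands where the canister stood.
- pump_bottle: Bystander: white pump bottle, 72 mm across, 180 mm high, loose. Origin under its centre.
- pen_cup: Bystander: blue pen cup, 76 mm across, 95 mm high, pens to 155 mm, loose. Origin under its centre.
- stapler: Bystander: stapler 130 x 34 x 41 mm, long side along its x, loose. Origin under its centre.
- tape_dispenser: Bystander: tape dispenser 150 x 50 x 75 mm, long side along its x, loose. Origin under its centre.
- gasket (a point): Centre of the hidden rubber gasket under the lid, 70.5 mm above the canister's underside until the lid meets it. Running down takes 0.07 N m; on the gasket the torque jumps to about 0.5 N m, then climbs 3 N m per rad while the gasket sinks 12 mm per rad. Snug is 0.2 to 1.8 mm of sinking: stop at 0.6 to 0.7 N m; at 2 mm (0.85 to 1 N m) it is crushed. Too small to measure: feel it.

How it is judged:
By the outcome, as a careful person would: the job done as asked, in the order asked, and still so for the second after the job is handed in, with the robot touching nothing.
It also fails if it takes over 72 s, if anything falls off the work surface, if the arm or the gripper's body presses on something with over 40 N, if the wrist force passes 120 N, or if a joint passes its speed limit or range.

### The arm

A 6-joint arm with a two-finger parallel gripper is mounted at the origin on the work surface. World frame = base frame: x ahead of the robot, y to its left, z up, the work surface at z = 0. Lengths are in m, angles in rad, forces in N, time in s.
With the tool pointing down it reaches from about 0.25 to 0.8 m from the base axis. Payload 3.9 kg.
Tool frame: the origin (TCP) lies at the very end of the fingers, on their centre line; the grasp point (between the pads) lies 19 mm behind it; z points along the fingers, y is the direction in which the jaws open and shut (so a half turn about z gives the same grasp; the last joint's range is limited). The gripper opens to 85 mm and grips with 20 to 120 N. Pads are 22 mm wide; open, the fingers measure 114 mm over their backs; the gripper's body (76 mm by 85 mm) begins 54 mm behind the grasp point. The pads swing forward as they close: fully open they stand 13 mm farther back than shut.
Start: joints at [-1.325, 0.26, -0.138, 1.173, 0, 1.571], TCP at [0.128, -0.509, 0.231] pointing down, gripper open.
Joint ranges: [-2.78, 2.78], [-0.83, 1.72], [-1.28, 1.37], [-1.9, 2.12], [-1.57, 1.48], [-3.14, 3.14]. Speed limits (rad/s): [2.57, 2.57, 3.14, 3.14, 3.14, 3.14].

### API

Orientations are given as [roll, pitch, yaw] about the fixed x, y, z axes, in that order (R = Rz(yaw) Ry(pitch) Rx(roll)).
In Python, from rig import env gives the robot as it stands. Calls block until the motion is done:
- env.reach(position, orientation): joint-space move of the TCP to a pose.
- env.move_straight(position, frame=None, vel=0.15): straight line of the TCP; frame=None keeps the orientation; vel is the mean speed in m/s.
- env.goto_joints(angles): joint-space move.
- env.move_gripper(opening, force=None): opening from 0.0 (shut) to 1.0 (fully open); force is the grip in N (None keeps the last); returns when the fingers have stopped.
- env.wait(seconds).
- env.inverse_kinematics(position, orientation): joint angles nearest the present ones, or None.
- env.read_camera(name): name is "scene" or "top" or "wrist"; returns (picture, depth): 420x560x3 uint8, blue, green, red; 420x560 float32, m along the optical axis (not along the pixel's ray), 0 where there is no reading.
- env.camera_model(name): a dict with "fx", "fy", "cx", "cy" (pixels), "k1" (the pictures are not rectified: a ray, as slopes to the right and down, at radius r is drawn at 1 + k1 r^2 times it, then the intrinsics apply), "R" (3x3) and "t" (3): a world point X has camera coordinates R X + t; the wrist camera has in their place "tool_from_camera" (4x4, takes a point from camera to tool coordinates, whose origin is the TCP and whose axes are the flange's). Camera axes: x right, y down, z forward; pixel columns grow to the right and rows downward; lengths in m; the calibration is good to about 2 mm. A picture is of the moment at which its call begins: read the wrist's pose just before it. camera_model takes no time and is no camera call.
A pose or a line that the arm cannot do raises env.MotionError and nothing moves.
- env.sign_off(): hands the job in, once; it reports no verdict.
Readings, each from a call of its own:
- env.current_time(): time.
- env.current_joint_pos(): joint angles.
- env.current_qd(): joint speeds.
- env.current_joint_efforts(): joint torques, N m.
- env.current_position(): TCP position.
- env.current_tcp_rot(): TCP orientation.
- env.current_wrist_force(): force on the tool from outside, world axes, zero at the start.
- env.current_wrist_torque(): the same for the moment, N m.
- env.current_finger_gap(): opening from 0.0 (shut) to 1.0 (fully open).
Only numpy, scipy, OpenCV 4.12 (cv2) and the standard library are available. Lean on these libraries where they do the work, as an engineer would, in place of code of your own. Each camera call takes 0.05 s, during which the arm holds its last target.

## Working session

There is one attempt and no reset: what is moved stays moved. The work goes in short steps, each a Python script; the robot and the scene stay as the last script left them, time stands still between calls to the robot, and variables do not carry over. Pictures are saved under pics/ and viewed, and the job is handed in when it is done.

```bash
ls; mkdir -p pics; python3 - <<'E'
from rig import env
import cv2,numpy as np
for n in ["scene","top","wrist"]:
    p,d=env.read_camera(n); cv2.imwrite(f"pics/{n}0.png",p); np.save(f"pics/{n}0.npy",d)
    m=env.camera_model(n); print(n,m)
print(env.current_time(),env.current_position(),env.current_tcp_rot(),env.current_wrist_force(),env.current_wrist_torque())
E
```

```text
pics
scene {'fx': 417.35174362892917, 'fy': 417.35174362892917, 'cx': 272.8850704940823, 'cy': 201.5000152534289, 'k1': -0.008224398539799532, 'R': array([[-0.60271864,  0.7978533 ,  0.01266265],
       [ 0.62636135,  0.48288164, -0.61196142],
       [-0.49437001, -0.36090916, -0.79078624]]), 't': array([ 0.34030645, -0.34529903,  1.47188422])}
top {'fx': 444.64037614410097, 'fy': 444.64037614410097, 'cx': 278.47040155404204, 'cy': 203.47191350737057, 'k1': -0.016258070871358842, 'R': array([[-0.0247064 , -0.99968332, -0.00478014],
       [-0.99683731,  0.02499677, -0.07543561],
       [ 0.0755312 ,  0.00290128, -0.99713922]]), 't': array([0.0208058 , 0.598421  , 1.12506114])}
wrist {'fx': 378.5764733412382, 'fy': 378.5764733412382, 'cx': 283.6841025109796, 'cy': 206.77199911891685, 'k1': -0.029162567302143238, 'tool_from_camera': array([[-3.83623121e-04, -9.63191600e-01, -2.68815538e-01,
         6.74031154e-02],
       [ 9.99999926e-01, -3.77383491e-04, -7.48858633e-05,
        -9.13252417e-04],
       [-2.93171118e-05, -2.68815547e-01,  9.63191674e-01,
        -1.42870671e-01],
       [ 0.00000000e+00,  0.00000000e+00,  0.00000000e+00,
         1.00000000e+00]])}
0.15 [ 0.12762009 -0.50872782  0.23064935] [-3.14009614e+00 -2.56018297e-05  2.45782549e-01] [-0.13371735  0.07800127  0.73113871] [ 0.00524798 -0.02960281  0.03887979]
```

View pics/scene0.png

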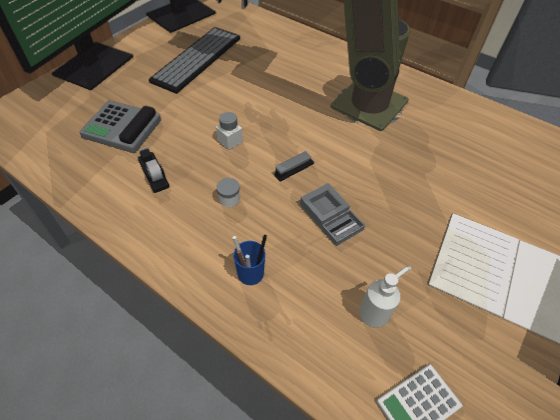

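View pics/top0.png

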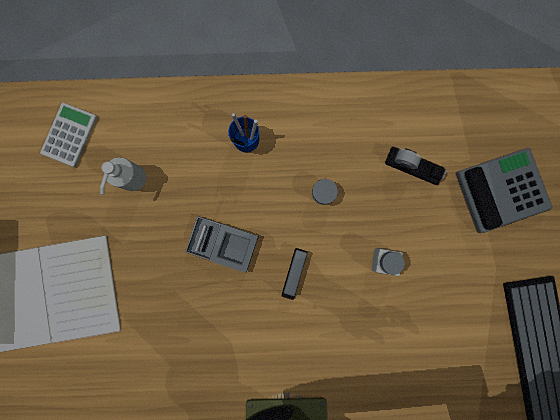

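View pics/wrist0.png

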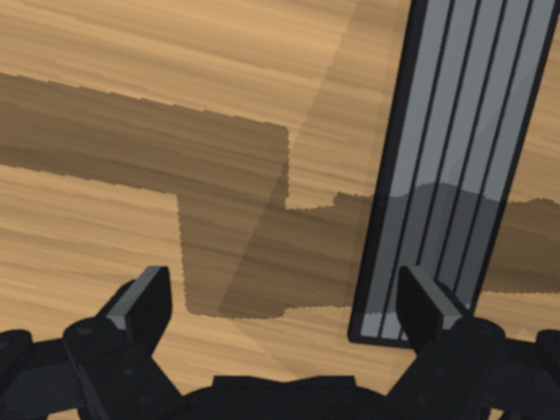

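Top view: canister at about (390,262), holder's square part at (237,247) with its pen tray at (203,237), tub at (325,191), stapler at (295,274). I'll zoom in and compute positions.

```bash
cat > h.py <<'E'
import numpy as np,cv2
def unproj(m,u,v,d,T=None):
    K=np.array([[m["fx"],0,m["cx"]],[0,m["fy"],m["cy"]],[0,0,1.]])
    q=np.stack([np.ravel(u),np.ravel(v)],1).astype(float).reshape(-1,1,2)
    s=cv2.undistortPoints(q,K,np.array([m["k1"],0,0,0.])).reshape(-1,2)
    d=np.ravel(d)
    P=np.c_[s*d[:,None],d]
    if T is None: return (P-m["t"])@m["R"]
    return P@T[:3,:3].T+T[:3,3]
def planehit(m,u,v,z,T=None):
    o=unproj(m,[0],[0],[0],T)[0]; e=unproj(m,u,v,np.ones(np.size(u)),T)
    r=e-o; return o+r*((z-o[2])/r[:,2])[:,None]
def cloud(m,d,T=None,box=None):
    vv,uu=np.nonzero(d>0); return unproj(m,uu,vv,d[vv,uu],T),uu,vv
def wristT(env):
    from scipy.spatial.transform import Rotation as Rr
    T=np.eye(4);T[:3,:3]=Rr.from_euler('xyz',env.current_tcp_rot()).as_matrix();T[:3,3]=env.current_position()
    return T@env.camera_model("wrist")["tool_from_camera"]
E
python3 - <<'E'
from rig import env
import cv2,numpy as np
from h import *
p=cv2.imread("pics/top0.png"); d=np.load("pics/top0.npy"); m=env.camera_model("top")
z=np.hstack([cv2.resize(p[210:290,175:275],None,fx=4,fy=4,interpolation=2),cv2.resize(p[210:290,340:440],None,fx=4,fy=4,interpolation=2)])
cv2.imwrite("pics/z0.png",z)
P,u,v=cloud(m,d)
def comp(u0,u1,v0,v1,z0,z1):
    k=(u>=u0)&(u<u1)&(v>=v0)&(v<v1)&(P[:,2]>z0)&(P[:,2]<z1); Q=P[k]
    print(k.sum(),np.median(Q,0).round(4),cv2.minAreaRect(Q[:,:2].astype(np.float32)*1000))
print("desk",np.median(P[(u>330)&(u<360)&(v>220)&(v<240)],0))
comp(365,415,240,285,.085,.12)  # lid
comp(365,415,240,285,.045,.075)
comp(305,345,170,210,.045,.08)
comp(180,270,210,280,.025,.05)
comp(180,270,210,280,.012,.05)
comp(275,315,240,305,.02,.06)
E
```

```text
desk [ 5.26388361e-01 -1.66579133e-01 -5.18638671e-04]
433 [ 0.4441 -0.2629  0.0996] ((443.680908203125, -263.8428955078125), (54.748023986816406, 52.739898681640625), 87.67947387695312)
194 [ 0.4521 -0.2419  0.0608] ((443.9584655761719, -263.7163391113281), (60.82789993286133, 59.693729400634766), 78.35257720947266)
511 [ 0.6244 -0.1106  0.0573] ((624.5082397460938, -110.81810760498047), (62.91270446777344, 61.13496398925781), 86.96031951904297)
909 [0.4864 0.1251 0.0335] ((498.530517578125, 155.19029235839844), (164.86273193359375, 98.47344970703125), 70.6380386352539)
1230 [0.4947 0.1466 0.0324] ((498.82000732421875, 155.89132690429688), (166.4210968017578, 98.49864959716797), 70.61243438720703)
546 [ 0.4216 -0.0312  0.0401] ((422.4475402832031, -31.476486206054688), (30.13690757751465, 114.54090118408203), 72.12250518798828)
```

View pics/z0.png

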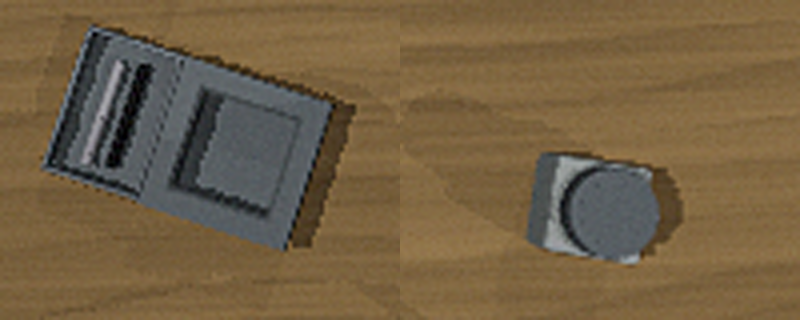

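```bash
python3 - <<'E'
from rig import env
import numpy as np
np.set_printoptions(precision=3,suppress=True)
for p in [(.444,-.264,.2),(.444,-.264,.066),(.4877,.1244,.2),(.4877,.1244,.072)]:
    for y in np.arange(-3,3.1,1):
        q=env.inverse_kinematics(list(p),[np.pi,0,y]); print(p,y,q)
E
```

```text
(0.444, -0.264, 0.2) -3.0 [-0.536  0.261 -0.22   1.09   0.    -0.678]
(0.444, -0.264, 0.2) -2.0 [-0.536  0.261 -0.22   1.09   0.    -1.678]
(0.444, -0.264, 0.2) -1.0 [-0.536  0.261 -0.22   1.09   0.    -2.678]
(0.444, -0.264, 0.2) 0.0 [-0.536  0.261 -0.22   1.09   0.     2.605]
(0.444, -0.264, 0.2) 1.0 [-0.536  0.261 -0.22   1.09   0.     1.605]
(0.444, -0.264, 0.2) 2.0 [-0.536  0.261 -0.22   1.09   0.     0.605]
(0.444, -0.264, 0.2) 3.0 [-0.536  0.261 -0.22   1.09   0.    -0.395]
(0.444, -0.264, 0.066) -3.0 [-0.536  0.375 -0.439  0.757  0.    -0.678]
(0.444, -0.264, 0.066) -2.0 [-0.536  0.375 -0.439  0.757  0.    -1.678]
(0.444, -0.264, 0.066) -1.0 [-0.536  0.375 -0.439  0.757  0.    -2.678]
(0.444, -0.264, 0.066) 0.0 [-0.536  0.375 -0.439  0.757  0.     2.605]
(0.444, -0.264, 0.066) 1.0 [-0.536  0.375 -0.439  0.757  0.     1.605]
(0.444, -0.264, 0.066) 2.0 [-0.536  0.375 -0.439  0.757  0.     0.605]
(0.444, -0.264, 0.066) 3.0 [-0.536  0.375 -0.439  0.757  0.    -0.395]
(0.4877, 0.1244, 0.2) -3.0 [ 0.25   0.239 -0.251  1.081  0.     0.108]
(0.4877, 0.1244, 0.2) -2.0 [ 0.25   0.239 -
[... 185 characters left out ...]
 0.2) 1.0 [ 0.25   0.239 -0.251  1.081  0.     2.391]
(0.4877, 0.1244, 0.2) 2.0 [ 0.25   0.239 -0.251  1.081  0.     1.391]
(0.4877, 0.1244, 0.2) 3.0 [ 0.25   0.239 -0.251  1.081  0.     0.391]
(0.4877, 0.1244, 0.072) -3.0 [ 0.25   0.348 -0.463  0.76   0.     0.108]
(0.4877, 0.1244, 0.072) -2.0 [ 0.25   0.348 -0.463  0.76   0.    -0.892]
(0.4877, 0.1244, 0.072) -1.0 [ 0.25   0.348 -0.463  0.76   0.    -1.892]
(0.4877, 0.1244, 0.072) 0.0 [ 0.25   0.348 -0.463  0.76   0.    -2.892]
(0.4877, 0.1244, 0.072) 1.0 [ 0.25   0.348 -0.463  0.76   0.     2.391]
(0.4877, 0.1244, 0.072) 2.0 [ 0.25   0.348 -0.463  0.76   0.     1.391]
(0.4877, 0.1244, 0.072) 3.0 [ 0.25   0.348 -0.463  0.76   0.     0.391]
```

```bash
cat > look.py <<'E'
import sys
from rig import env
import numpy as np,cv2
from h import *
def look(name):
    env.wait(0.3)
    T=wristT(env); p,d=env.read_camera("wrist"); cv2.imwrite(f"pics/{name}.png",p); np.savez(f"pics/{name}.npz",T=T,d=d,p=p)
E
python3 - <<'E'
from rig import env
import numpy as np
from look import *
t0=env.current_time()
env.reach([.444,-.264,.21],[np.pi,0,-1.88]); print(env.current_time()-t0)
look("wc"); 
print(env.current_position(),env.current_tcp_rot(),env.current_joint_pos(),env.current_wrist_force(),env.current_wrist_torque())
t0=env.current_time()
env.reach([.4877,.1244,.18],[np.pi,0,-2.015]); print(env.current_time()-t0)
look("wh"); print(env.current_position(),env.current_tcp_rot(),env.current_joint_pos(),env.current_wrist_force(),env.current_wrist_torque())
E
```

```text
2.8333
[ 0.44396368 -0.26408162  0.20999313] [-3.14158801e+00 -1.17537420e-05 -1.88017858e+00] [-5.36600747e-01  2.55771527e-01 -2.00598513e-01  1.11441912e+00
 -1.04066761e-05 -1.79801482e+00] [-0.58432587 -0.76321322  0.59559198] [-0.00328285  0.00034464  0.05892805]
1.4583999999999997
[0.48787086 0.12385218 0.18004631] [-3.14151014e+00  4.25003114e-05 -2.01606195e+00] [ 2.48623565e-01  2.51461994e-01 -2.87989516e-01  1.03125421e+00
 -2.00943812e-05 -8.76907135e-01] [-0.71544919  0.42952755 -0.02929124] [ 0.02836708  0.00787828 -0.07139779]
```

View pics/wc.png

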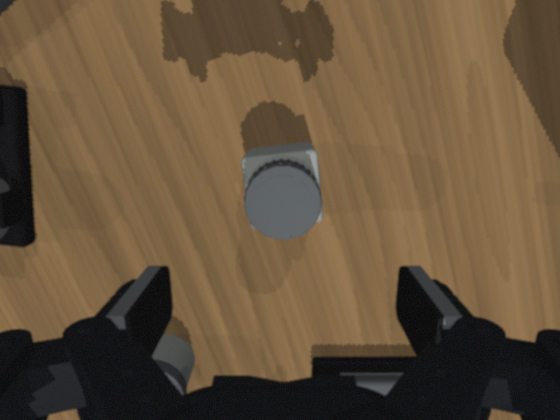

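View pics/wh.png

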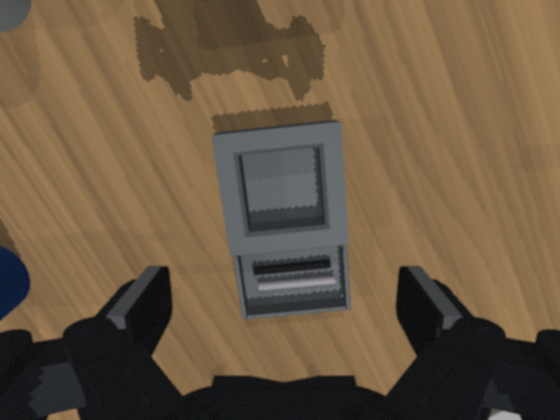

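```bash
python3 - <<'E'
from rig import env
from h import *
m=env.camera_model("wrist")
for n,c in [("wc",(.444,-.264)),("wh",(.4877,.1244))]:
    f=np.load(f"pics/{n}.npz"); d=f["d"];T=f["T"]
    P,u,v=cloud(m,d,T); k=np.hypot(P[:,0]-c[0],P[:,1]-c[1])<.12
    h,e=np.histogram(P[k,2],bins=np.arange(-.02,.13,.004)); print(n,[(round(a,3),int(b)) for a,b in zip(e,h) if b>100])
    def rect(z0,z1,s=0.12):
        k=(np.hypot(P[:,0]-c[0],P[:,1]-c[1])<s)&(P[:,2]>z0)&(P[:,2]<z1);Q=P[k]
        print(z0,z1,k.sum(),np.median(Q,0).round(4),[np.round(x,2) for x in cv2.minAreaRect((Q[:,:2]*1000).astype(np.float32))]);return Q
    if n=="wc":
        Q=rect(.094,.106);rect(.055,.065);rect(.01,.066)
        print(cv2.minEnclosingCircle((Q[:,:2]*1000).astype(np.float32)))
    else:
        rect(.028,.04);rect(.015,.04);rect(.0045,.0085,.028)
E
```

```text
wc [(np.float64(-0.004), 16598), (np.float64(0.0), 26701), (np.float64(0.056), 208), (np.float64(0.06), 874), (np.float64(0.064), 150), (np.float64(0.092), 101), (np.float64(0.096), 1305), (np.float64(0.1), 3257)]
0.094 0.106 4621 [ 0.4435 -0.2656  0.1004] [array([ 443.91, -264.53]), array([53.46, 54.84]), np.float64(71.8)]
0.055 0.065 1176 [ 0.4319 -0.2875  0.0616] [array([ 443.97, -264.57]), array([59.17, 60.2 ]), np.float64(78.76)]
0.01 0.066 1636 [ 0.4343 -0.2895  0.0611] [array([ 443.97, -264.59]), array([59.22, 60.18]), np.float64(78.79)]
((444.0061340332031, -263.8812561035156), 27.71738052368164)
wh [(np.float64(-0.004), 14018), (np.float64(0.0), 24724), (np.float64(0.004), 7494), (np.float64(0.008), 1086), (np.float64(0.012), 1255), (np.float64(0.016), 519), (np.float64(0.02), 1265), (np.float64(0.024), 234), (np.float64(0.028), 594), (np.float64(0.032), 8714)]
0.028 0.04 9336 [0.4868 0.1194 0.034 ] [array([488.09, 123.82]), array([98.61, 98.35]), np.float64(70.47)]
0.015 0.04 11477 [0.4924 0.132  0.0338] [array([499.51, 156.07]), array([167.09,  98.34]), np.float64(70.49)]
0.0045 0.0085 3258 [0.4874 0.1238 0.0062] [array([487.77, 124.4 ]), array([55.21, 55.06]), np.float64(65.14)]
```

Canister at (444.0, −264.5) mm with yaw 78.8°. Holder's square part at (488.1, 123.8) mm with yaw 70.5°. Next is the lid grasp, then I look again after lifting.

```bash
python3 - <<'E'
from rig import env
import numpy as np
np.set_printoptions(precision=3,suppress=True)
from look import *
Y=-1.88
env.reach([.444,-.2645,.16],[np.pi,0,Y])
env.move_straight([.444,-.2645,.067],vel=.1)
print(env.current_wrist_force())
env.move_gripper(0.0,force=80)
print("gap",env.current_finger_gap(),env.current_wrist_force(),env.current_wrist_torque())
env.move_straight([.444,-.2645,.10],vel=.08); env.wait(.3)
print("gap",env.current_finger_gap(),env.current_wrist_force(),env.current_wrist_torque())
env.move_straight([.444,-.2645,.16],vel=.15)
look("wg"); print(env.current_time(),env.current_position(),env.current_tcp_rot())
p,d=env.read_camera("scene"); cv2.imwrite("pics/sg.png",p[80:240,150:400])
E
```

```text
[-0.144 -0.471  0.722]
gap 0.6082849182727627 [-1.097  0.943  5.498] [ 0.148  0.152 -0.036]
gap 0.6109195102893754 [ 0.318 -0.129 -3.089] [0.007 0.041 0.007]
9.8583 [ 0.444 -0.264  0.159] [ 3.14  0.   -1.88]
```

View pics/wg.png

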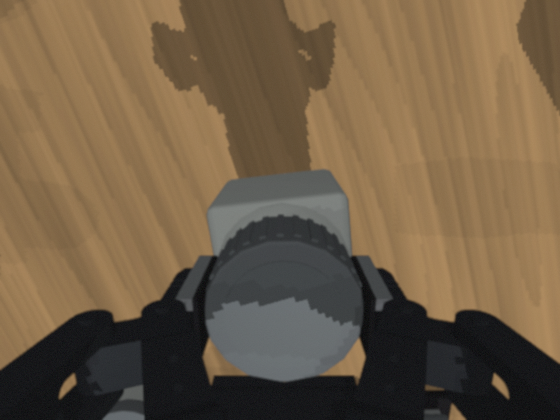

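View pics/sg.png

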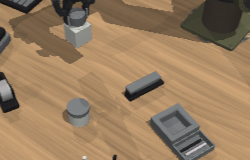

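The canister hangs upright from the lid: body at (280,210), lid at (285,300) between the pads. I'll measure the body's pose in the grip.

```bash
python3 - <<'E'
from rig import env
from h import *
m=env.camera_model("wrist")
f=np.load("pics/wg.npz"); P,u,v=cloud(m,f["d"],f["T"])
c=(.444,-.2645)
k=np.hypot(P[:,0]-c[0],P[:,1]-c[1])<.05
h,e=np.histogram(P[k,2],bins=np.arange(.05,.25,.004)); print([(round(float(a),3),int(b)) for a,b in zip(e,h) if b>100])
k&=(u>200)&(u<360)&(v<262)
for z0,z1 in [(.148,.1575),(.10,.1575),(.10,.15)]:
    Q=P[k&(P[:,2]>z0)&(P[:,2]<z1)]; print(len(Q),cv2.minAreaRect((Q[:,:2]*1000).astype(np.float32)))
# front face fit (camera-far side): points well below top
Q=P[k&(P[:,2]>.1)&(P[:,2]<.15)]
l=cv2.fitLine((Q[:,:2]*1000).astype(np.float32),cv2.DIST_HUBER,0,.01,.01).ravel(); print(len(Q),np.degrees(np.arctan2(l[1],l[0])),l)
E
```

```text
[(0.098, 134), (0.102, 162), (0.106, 161), (0.11, 169), (0.114, 168), (0.118, 194), (0.122, 201), (0.126, 213), (0.13, 219), (0.134, 249), (0.138, 277), (0.142, 277), (0.146, 469), (0.15, 2825), (0.154, 1172), (0.162, 104), (0.166, 512), (0.17, 658), (0.174, 729), (0.178, 817), (0.182, 921), (0.186, 1521), (0.19, 18231), (0.194, 617), (0.198, 1045), (0.202, 446), (0.206, 1185), (0.21, 1574), (0.214, 4667), (0.218, 2858), (0.222, 741), (0.226, 1134), (0.23, 2525), (0.234, 3634), (0.238, 4059), (0.242, 3770)]
4247 ((439.6548767089844, -279.1551513671875), (28.593616485595703, 60.50929641723633), 77.84713745117188)
6748 ((439.84844970703125, -278.8122253417969), (28.90325927734375, 60.39252471923828), 78.88349914550781)
2824 ((438.1611328125, -282.5298156738281), (27.699342727661133, 62.67803955078125), 70.46127319335938)
2824 -11.256727 [ 9.8076236e-01 -1.9520548e-01  4.4171414e+02 -2.9343726e+02]
```

Body yaw in the grip is 78.8°, unchanged, and the centring is within about 1 mm. Now carry it over and insert with force watch.

```bash
python3 - <<'E'
from rig import env
import numpy as np
np.set_printoptions(precision=3,suppress=True)
from look import *
X,Yp,Y=.4884,.1237,-2.025
env.reach([X,Yp,.16],[np.pi,0,Y]); env.wait(.2)
print(env.current_time(),env.current_position(),env.current_tcp_rot(),env.current_joint_pos())
look("wi")
env.move_straight([X,Yp,.107],vel=.1); env.wait(.2)
F0=env.current_wrist_force(); print("F0",F0,env.current_wrist_torque())
z=.107
while z>.0725:
    z-=.0025; env.move_straight([X,Yp,z],vel=.03)
    F=env.current_wrist_force(); print(round(z,4),env.current_position(),F-F0,env.current_wrist_torque())
    if abs(F[2]-F0[2])>10 or np.hypot(*(F-F0)[:2])>12: break
print(env.current_time())
E
```

```text
11.5583 [0.489 0.123 0.16 ] [-3.141 -0.    -2.027] [ 0.246  0.267 -0.323  0.982 -0.    -0.869]
F0 [ 0.77  -0.166 -3.554] [ 0.02  -0.025  0.001]
0.1045 [0.488 0.124 0.104] [-1.281  0.606  0.462] [-0.033 -0.025  0.025]
0.102 [0.488 0.124 0.102] [-0.996 -0.204  0.527] [ 0.004  0.017 -0.042]
0.0995 [0.488 0.124 0.099] [-1.008  1.045  0.868] [0.05  0.023 0.034]
0.097 [0.488 0.124 0.097] [-0.816 -1.081  0.584] [ 0.013 -0.041 -0.016]
0.0945 [0.488 0.124 0.094] [-0.783 -0.316 -0.312] [ 0.028  0.049 -0.013]
0.092 [0.488 0.124 0.092] [-0.693  0.194  0.23 ] [0.025 0.051 0.005]
0.0895 [0.488 0.124 0.089] [-1.142 -0.582  0.839] [-0.06  -0.003  0.001]
0.087 [0.488 0.124 0.087] [-0.133  0.824 -0.174] [0.015 0.006 0.017]
0.0845 [0.488 0.124 0.084] [-1.059  0.017  0.64 ] [ 0.015 -0.012 -0.042]
0.082 [0.488 0.124 0.082] [-0.228 -0.131  1.339] [ 0.021  0.029 -0.008]
0.0795 [0.488 0.124 0.079] [-1.332  0.373 -0.148] [-0.018  0.029 -0.004]
0.077 [0.488 0.124 0.077] [0.053 1.056 1.248] [ 0.007 -0.009  0.038]
0.0745 [0.488 0.124 0.074] [-0.946  0.349  0.002] [ 0.005 -0.001  0.038]
0.072 [0.489 0.124 0.074] [-5.306 -1.463 15.316] [-0.207  0.928 -0.   ]
16.2917
```

View pics/wi.png

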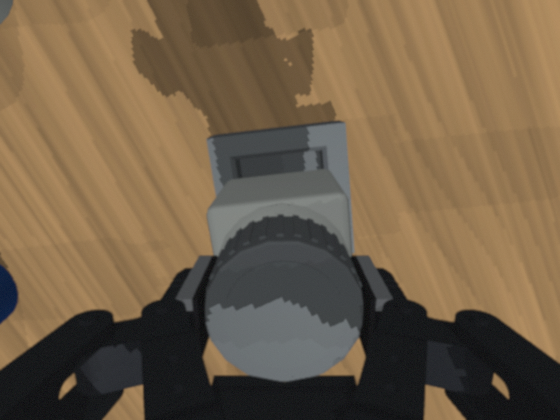

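Seated: it slid in freely and the floor was felt at TCP z = 0.074. Next I turn it clockwise in small steps, watching the wrist torque.

```bash
cat > screw.py <<'E'
from rig import env
import numpy as np
np.set_printoptions(precision=3,suppress=True)
X,Yp,Y=.4884,.1237,-2.025
env.move_straight([X,Yp,.0735],vel=.03); env.wait(.1)
q=np.array(env.inverse_kinematics([X,Yp,.0735],[np.pi,0,Y])); q0=q[5]
print(q,env.current_wrist_force(),env.current_wrist_torque())
def tq():
    a=[]
    for _ in range(4): a.append(env.current_wrist_torque()[2]); env.wait(.02)
    return np.mean(a)
log=[];hi=0
while q[5]<2.9:
    t=tq(); log.append((round(q[5]-q0,3),round(float(t),3)))
    if t>.58: break
    if env.current_time()>55: break
    q[5]+= .05 if t<.2 else .012
    env.goto_joints(list(q))
print(log[:6],log[6::5],"\nlast",log[-12:])
env.wait(.3); print(tq(),tq(),env.current_time(),env.current_finger_gap(),env.current_joint_pos(),env.current_wrist_force())
E
python3 screw.py
```

```text
[ 0.248  0.348 -0.459  0.764  0.    -0.869] [-0.452  0.394  5.078] [-0.058  0.136  0.014]
[(np.float64(0.0), -0.001), (np.float64(0.05), -0.067), (np.float64(0.1), -0.062), (np.float64(0.15), -0.066), (np.float64(0.2), -0.062), (np.float64(0.25), -0.089)] [(np.float64(0.3), -0.078), (np.float64(0.55), -0.065), (np.float64(0.8), -0.116), (np.float64(1.05), -0.058), (np.float64(1.3), -0.06), (np.float64(1.436), 0.542)] 
last [(np.float64(1.1), -0.065), (np.float64(1.15), -0.066), (np.float64(1.2), -0.055), (np.float64(1.25), -0.067), (np.float64(1.3), -0.06), (np.float64(1.35), 0.124), (np.float64(1.4), 0.275), (np.float64(1.412), 0.461), (np.float64(1.424), 0.506), (np.float64(1.436), 0.542), (np.float64(1.448), 0.553), (np.float64(1.46), 0.594)]
0.5931585463010852 0.6155855651051765 27.5917 0.6082622980113346 [ 0.248  0.347 -0.459  0.765 -0.001  0.589] [-1.961 -1.536  6.249]
```

Torque rose to about 0.6 with a slope near 3 N m/rad, but the run-down read −0.065 instead of +0.07. I'll check joint efforts and pictures before trusting it.

```bash
python3 - <<'E'
from rig import env
import numpy as np
np.set_printoptions(precision=3,suppress=True)
from look import *
print(env.current_joint_efforts(),env.current_wrist_torque(),env.current_wrist_force(),env.current_tcp_rot(),env.current_position())
look("ws")
p,d=env.read_camera("scene"); a=cv2.resize(p[100:250,180:380],None,fx=2,fy=2)
p,d=env.read_camera("top"); b=cv2.resize(p[130:280,120:320],None,fx=2,fy=2)
cv2.imwrite("pics/s2.png",np.hstack([a,b]))
E
```

```text
[ -0.05  -37.701  19.932  -0.759   0.311   0.598] [-0.248  0.332  0.599] [-1.961 -1.536  6.249] [-3.141  0.001  2.801] [0.488 0.123 0.074]
```

View pics/ws.png

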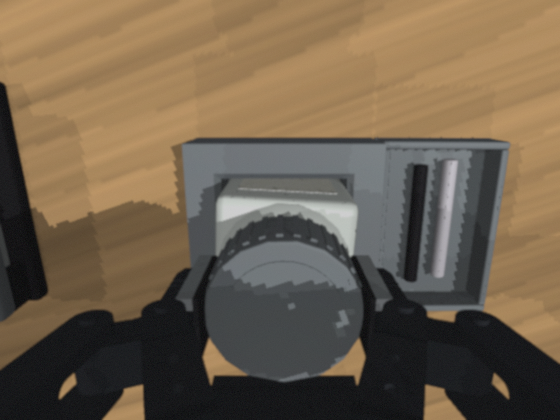

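View pics/s2.png

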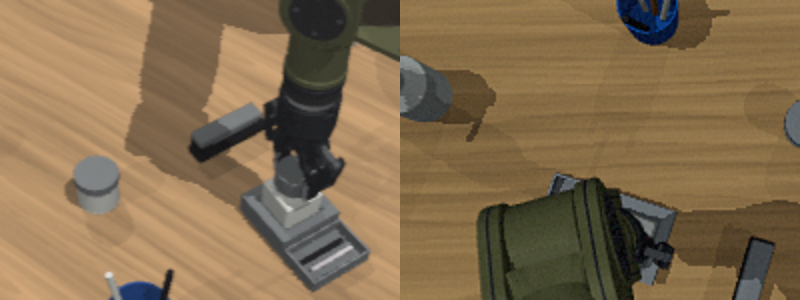

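The canister body sits square in the well (wrist view around (285,210)) and joint‑6 effort agrees at 0.598. The negative run-down readings are probably friction hysteresis from the arm settling after each step. One more small step will bring it mid-range.

```bash
python3 - <<'E'
from rig import env
import numpy as np
np.set_printoptions(precision=3,suppress=True)
X,Yp=.4884,.1237
q=np.array(env.inverse_kinematics([X,Yp,.0735],[np.pi,0,-2.025])); q[5]=-.869+1.472
env.goto_joints(list(q)); 
for _ in range(5): print(env.current_wrist_torque()[2],env.current_joint_efforts()[5]); env.wait(.04)
E
```

```text
0.6334875436403298 0.6342607922852039
0.6262963560026572 0.6314217858016491
0.5887877795434993 0.631342101842165
0.6230654672073549 0.6315309181809425
0.6172729584560461 0.6316963769495487
```

0.63 N m, in the snug range. Release, retreat and inspect.

```bash
python3 - <<'E'
from rig import env
import numpy as np
np.set_printoptions(precision=3,suppress=True)
from look import *
m=env.camera_model("wrist")
env.move_gripper(1.0)
p=list(env.current_position()); print(p,env.current_wrist_force(),env.current_wrist_torque())
env.move_straight([p[0],p[1],.13],vel=.08)
env.move_straight([p[0],p[1],.23],vel=.15)
look("wf"); print(env.current_time(),env.current_wrist_torque(),env.current_wrist_force())
f=np.load("pics/wf.npz"); P,u,v=cloud(m,f["d"],f["T"]); c=(.488,.1238)
for z0,z1,s in [(.1,.115,.06),(.062,.0715,.045),(.028,.04,.12)]:
    Q=P[(np.hypot(P[:,0]-c[0],P[:,1]-c[1])<s)&(P[:,2]>z0)&(P[:,2]<z1)]
    print(len(Q),np.median(Q,0),cv2.minAreaRect((Q[:,:2]*1000).astype(np.float32)))
q=env.current_joint_pos(); q[0]-=.9; env.goto_joints(list(q)); env.wait(.3)
a,_=env.read_camera("scene"); cv2.imwrite("pics/sf.png",a)
b,_=env.read_camera("top"); cv2.imwrite("pics/tf.png",b); print(env.current_time())
E
```

```text
[np.float64(0.48830080118531244), np.float64(0.12371076417872144), np.float64(0.0732644970602451)] [-0.053 -0.561 -0.143] [-0.052 -0.014 -0.025]
30.9583 [-0.016 -0.064  0.023] [ 0.628 -0.146 -0.968]
4214 [0.486 0.125 0.106] ((487.2523193359375, 124.3403549194336), (54.77350616455078, 53.94374084472656), 47.689613342285156)
1086 [0.466 0.133 0.068] ((487.04736328125, 124.11824798583984), (60.100616455078125, 59.06535339355469), 67.46699523925781)
5571 [0.468 0.135 0.034] ((487.6806335449219, 123.96185302734375), (98.42440795898438, 98.34214782714844), 70.50929260253906)
32.9667
```

View pics/wf.png

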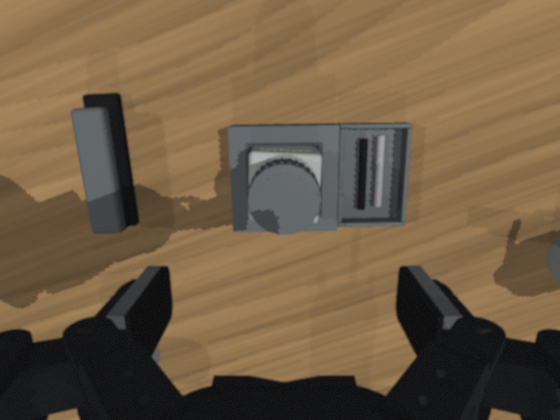

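View pics/tf.png

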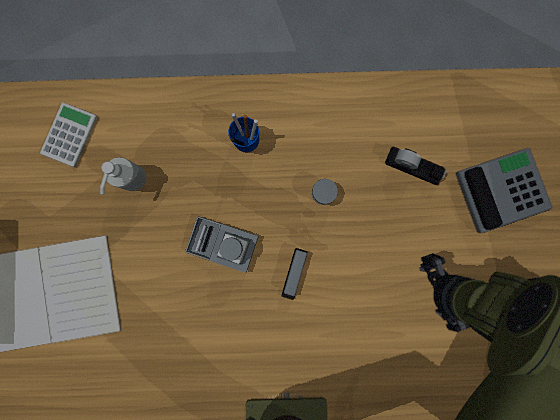

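View pics/sf.png

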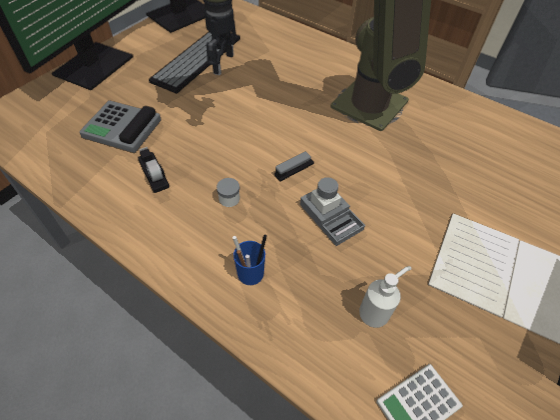

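The lid top reads 106 mm, so the canister is fully down on the 6 mm floor. The bystanders are at their old pixels: tub (325,191), stapler (295,274), pump bottle (125,175) and pen cup (245,133). The torque sensor reads about zero when free.

```bash
python3 -c "
from rig import env
print(env.sign_off(), env.current_time())"
```

```text
the job is handed in; nothing more can be done
the job is handed in; nothing more can be done
```

The canister is upright on the floor of the holder's square well with its lid screwed snug, and the job is handed in at about 33 s of the 72 s allowed. I lifted it by the lid, lowered it in until I felt the floor, and turned the lid about 1.47 rad clockwise. I stopped at 0.63 N m, then let go and moved the arm clear.

**Checks that agreed:**
- **Seating:** the lid top reads 106 mm, which matches the canister standing on the 6 mm floor, and it is centred to within about 1 mm.
- **Torque:** the wrist torque and the joint-6 effort matched at the stop, and the wrist reading went back to about zero once released.
- **Bystanders:** in the top and scene pictures, the other things are where they were at the start.

**Checks that disagreed:**
- **Run-down torque:** it read about −0.065 N m instead of +0.07 between steps. I put this down to the arm settling back after each step, but did not confirm it.
- **Body yaw after release:** the depth fit gave 67.5° against 70.5° for the holder. That is about the play the well allows, and only part of the body's top face was visible.

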